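# Reset the tripped counter power box by feel

### The arm

A 6-joint arm with a two-finger parallel gripper is mounted at the origin on a cart in front of the work surface, level with it; the furniture and walls round the work are solid. World frame = base frame: x ahead of the robot, y to its left, z up, the work surface at z = 0. Lengths are in m, angles in rad, forces in N, time in s.
With the tool pointing down it reaches from about 0.35 to 0.875 m from the base axis. Payload 4.2 kg.
Tool frame: the origin (TCP) lies on the front face of the gripper's body, between the roots of the fingers; the fingertips stand 73 mm ahead of it and the grasp point (between the pads) lies 54 mm ahead of it; z points along the fingers, y is the line along which they close (so a half turn about z gives the same grasp; the last joint's range is limited). The gripper opens to 85 mm and grips with 20 to 120 N. Pads are 22 mm wide; open, the fingers measure 114 mm over their backs; the gripper's body (76 mm by 85 mm) begins 54 mm behind the grasp point. The pads swing forward as they close: fully open they stand 13 mm farther back than shut.
Start: joints at [1.53, 0.385, 0.008, 0, -1.194, -0.259], TCP at [0.185, 0.597, 0.304] pointing down, gripper open.
Joint ranges: [-3.14, 3.14], [-1.21, 2.06], [-1.07, 1.41], [-3.16, 2.05], [-2.99, -0.16], [-3.1, 3.1]. Speed limits (rad/s): [2.79, 2.79, 3.14, 3.14, 3.14, 3.14].

### API

Orientations are given as [roll, pitch, yaw] about the fixed x, y, z axes, in that order (R = Rz(yaw) Ry(pitch) Rx(roll)).
In Python, from plant import sensors, viewer, ctrl gives the robot as it stands.
- The arm moves only by the tool jog_arm, never from a script. Its argument "plan" is a list that holds one entry, the list of rows, each a list of 7 numbers: the shift along the tool's x, y, z in mm, then the turn, a rotation vector about the tool's x, y, z in rad, then the finger opening in mm, from 0 to 85.4. In form: [[[dx, dy, dz, ax, ay, az, claw], ...]]. A call has 1 to 5 rows; each row is the pose to reach, as a shift and turn from the pose commanded when the call began, along the tool's axes at that moment; what a row does not reach only later rows make up. A row lasts 1/8 s, in which the tool goes at most 62.5 mm and 10.7 degrees, less where a joint would pass 70% of its speed; a pose out of reach is approached as far as the arm can. A call with a gripper value outside its range is refused whole. The fingers move at their own pace and stop on an object; "newtons" is the grip in N (left out, the last holds). Time passes only in rows, so rows that repeat a pose let the fingers close. It gives the time, the measured TCP pose, the force, the opening and the grip force at its end, in the units of the state.
- sensors.observe(): the state, without advancing time (a new reading comes with each control period).
- viewer.grab_frame(name): name is "side" or "top"; returns the picture (480x640x3 uint8, red, green, blue); there is no depth.
- viewer.calibration(name): a dict with "vertical_fov" (degrees; the focal length in pixels is half the picture's height over the tangent of half this angle, whatever the lens; pixels are square), "cx", "cy" (the principal point, pixels), "cam_to_world" (4x4, takes a point from camera to world coordinates). Camera axes: x right, y up, looking along -z (the intrinsics and any distortion apply to the point x, -y, -z); pixel columns grow to the right and rows downward; lengths in m; the calibration is good to about 2 mm. A picture is of the moment at which its call begins. calibration takes no time and is no camera call.
- ctrl.close_job(): hands the job in; it is judged then, once.
The state is a dict: "t": time; "qpos": joint angles; "joint_velocities": joint speeds; "joint_efforts": joint torques, N m; "eef_pos": TCP position; "orientation": TCP orientation; "contact_force": force on the tool from outside, world axes, zero at the start; "wrist_torque": the same for the moment, N m; "opening": finger opening in m; "grasp_force": force on a finger pad.
Only numpy, scipy, OpenCV 4.12 (cv2) and the standard library are available. Lean on these libraries where they do the work, as an engineer would, in place of code of your own. Each camera call takes 0.05 s, during which the arm holds its last target. There are 200 camera calls.

### The job

The power box on the counter has tripped and its three reset buttons have popped out; one circuit is sound again, the other two still have the fault. Lift the clear splash lid back out of the way and press the buttons slowly, one at a time: the sound one pushes back firmly, then snaps over and stays in, so ease off as soon as it has snapped; one that stays soft must be let out again before it is half-way in, because pushing it on would put the fault back on the line. When the sound one is in, shut the lid fully, working gently and without disturbing the things that stand round the box.

Things in the scene. Friction and masses are not known exactly. Their poses are not given: they have to be found in the camera images.
- power_box: Counter power box, fixed: grey housing 108 (x) by 215 (y) by 45 mm high, leads at its right end running into a desk grommet (to y = -182). Origin: centre of its underside, on the worktop; z up, -x its front (robot side), +y left seen from the front. Under its lid three reset buttons stand in a row along y on its flat top, at x = -14 mm, 55 mm apart.
- place_1 (a point): Left button's place (+y): point on the box's top, on the button's axis; axes as power_box. Each button is a round black cap, 19 mm diameter, in a steel nut and a black collar of 33 mm diameter that reach 8.5 to 11.5 mm above this point. A popped-out cap's top stands 26 to 29 mm above this point, differing by button and start: find it by touch.
- place_2 (a point): Middle button's place, otherwise as place_1. The three buttons look alike and are dealt anew to the three places at every start; nothing tells beforehand which is the sound one.
- place_3 (a point): Right button's place (-y), otherwise as place_1.
- splash_lid (a joint): Angle (rad) of the clear splash lid over the buttons, a hood 80 mm deep (x), 196 mm wide (y), 36 mm high, open below and at the back: 0 shut, grows as its front edge is lifted, stop at 1.85 (leaning back). Its stiff hinge (0.09 N m) holds it wherever it is left. Starts between 0 and 0.25.
- lid_hinge (a point): Middle of the lid's hinge line, which runs along power_box's y; 33 mm behind the box's centre, 45 mm above the worktop (the axis itself lies 1 mm higher).
- lid_tab (a point): Centre of the lid's finger tab, a grey rounded fin on the lid's top near its front edge: 10 mm thick (y), 20 mm (x), 26 mm high, centre 14 mm off the lid's outer face; lid shut, 66 mm in front of and 51 mm above lid_hinge. It swings with the lid (y stays along the hinge), so its ends can be pinched across y from above all the way.
- reset_k (a joint): Travel of one reset button: 0 popped out, grows as it is pushed in (m). A sound button takes about 2 N to start, rises to 7 N at 3 mm, gives way, breaks over at 8 mm and pulls itself in to its stop at 11 mm, where it stays; the stop yields about 1 mm for 14 N, and 12 mm of travel is too hard.
- reset_m (a joint): Travel of another reset button: 0 popped out, grows as it is pushed in (m). A faulty button takes about 2 N to start and stays soft, 0.2 N more for each mm (under 3 N at 5.5 mm, which is half-way; stop at 11 mm), without a snap, and comes back out when let go.
- reset_t (a joint): Travel of the remaining reset button: 0 popped out, grows as it is pushed in (m). Exactly one of the three is sound. The names do not go with the places.
- label_roll: Bystander, loose: roll of blank white labels, 69 mm diameter, 30 mm high, right of the box. Origin: centre of its underside.
- stamp: Bystander, loose: wooden hand stamp, 34 x 46 mm, 67 mm high, right of the box. Origin: centre of its underside.
- espresso_cup: Bystander, loose: white espresso cup with handle, 60 x 85 mm, 56 mm high, right of the box. Origin: centre of its underside.

How it is judged:
On the way, in this order (a step that is already met when the one before it is completed fails the run):
1. the splash lid is lifted back (past 1.2 rad) (value of joint splash_lid above 1.2 rad), for 0.2 s.
2. the sound button has snapped in (past 9 mm) and the lid is still up (value of joint reset_k above 0.009 m and value of joint splash_lid above 0.8 rad), for 0.2 s.
At the end, for the whole second after the job is handed in: The lid is shut (within 0.06 rad), the sound button is in (past 9 mm) and both faulty buttons are out (within 2 mm) (value of joint splash_lid below 0.06 rad and value of joint reset_k above 0.009 m and value of joint each of reset_m, reset_t below 0.002 m); the robot touches nothing.
It fails at once if a faulty (soft) button pushed more than 6.5 mm in (half-way is 5.5 mm) (value of joint any of reset_m, reset_t above 0.0065 m).
It fails at once if the sound button forced past its stop (beyond 12 mm, about 18 N) (value of joint reset_k above 0.012 m).
It fails at once if the box or its lid pushed with more than 25 N (contact force between the arm and power_box above 25 N).
It fails at once if a bystander shifted by more than 30 mm or tipped over (distance of any of label_roll, stamp, espresso_cup from where it was at the start of the episode above 0.03 m or angle between any of label_roll, stamp, espresso_cup's own z axis and vertical above 0.5 rad).
It also fails if it takes over 67 s, if anything falls off the work surface, if the arm or the gripper's body presses on something with over 40 N, if the wrist force passes 120 N, or if a joint passes its speed limit or range.

## Working session

There is one attempt and no reset: what is moved stays moved. The work goes in short steps, Python scripts to look and compute and a tool call to move; the robot and the scene stay as the last step left them, time stands still between calls to the robot, and variables do not carry over. Pictures are saved under pics/ and viewed, at most 10 in all, crops included, and the job is handed in when it is done.

Besides the shell and the picture viewer there is one more tool, called by a JSON object that holds its "method" and its "body". jog_arm: Moves the arm, as the interface text tells. Its arguments: {"type":"object","properties":{"plan":{"type":"array","items":{"type":"array","items":{"type":"array","items":{"type":"number"}}}},"newtons":{"type":"number"}},"required":["plan"]}

```bash
ls; mkdir -p pics; python3 - <<'E'
from plant import sensors, viewer
import cv2
for n in("side","top"):
    im=viewer.grab_frame(n); cv2.imwrite(f"pics/{n}0.png",im[:,:,::-1]); print(n,viewer.calibration(n))
print(sensors.observe())
E
```

```text
pics
side {'vertical_fov': 51.23615235376145, 'cx': 320.1310724719065, 'cy': 231.6348569239674, 'cam_to_world': array([[ 0.96213033,  0.15792596, -0.22218149,  0.24184567],
       [-0.27134077,  0.47692049, -0.83601497, -1.0493825 ],
       [-0.02606556,  0.86464226,  0.50171142,  0.50483531],
       [ 0.        ,  0.        ,  0.        ,  1.        ]])}
top {'vertical_fov': 50.801163178054175, 'cx': 311.2715415823928, 'cy': 241.01566863876212, 'cam_to_world': array([[ 8.85209361e-05,  9.86393585e-01, -1.64400995e-01,
         3.12207361e-01],
       [-9.99964934e-01, -1.28937427e-03, -8.27457490e-03,
        -3.58033704e-01],
       [-8.37396201e-03,  1.64395963e-01,  9.86358882e-01,
         9.41286182e-01],
       [ 0.00000000e+00,  0.00000000e+00,  0.00000000e+00,
         1.00000000e+00]])}
{'t': 0.1, 'qpos': array([ 1.52956707e+00,  3.85485983e-01,  6.78589445e-03, -4.03402594e-04,
       -1.19396730e+00, -2.58585771e-01]), 'joint_velocities': array([-0.00018225, -0.00265918,  0.00393125,  0.00109523,  0.00088931,
       -0.00088275]), 'joint_efforts': array([-1.80571119e-04, -3.93318093e+01,  1.88931102e+01,  4.19786274e+00,
       -2.54863749e-03,  2.01640539e-06]), 'eef_pos': array([0.18447015, 0.59678029, 0.30294085]), 'orientation': array([ 3.13968793e+00, -1.16103511e-04, -2.99963710e-01]), 'contact_force': array([ 0.07387   ,  0.16208331, -0.3451451 ]), 'wrist_torque': array([-0.02276885, -0.03788772, -0.01275993]), 'grasp_force': 0.0, 'opening': 0.08534706441422614}
```

View pics/top0.png

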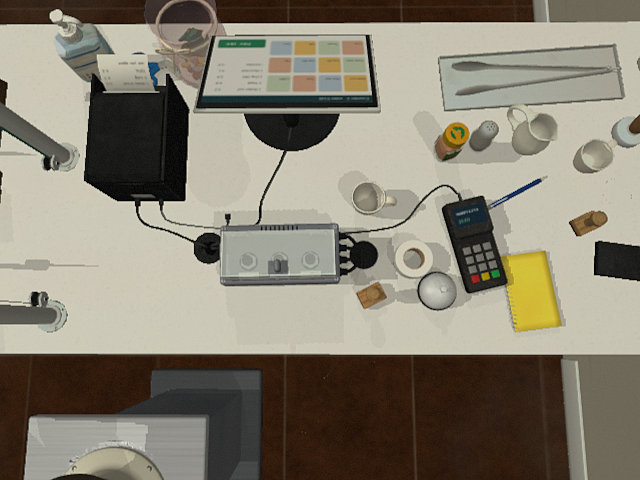

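View pics/side0.png

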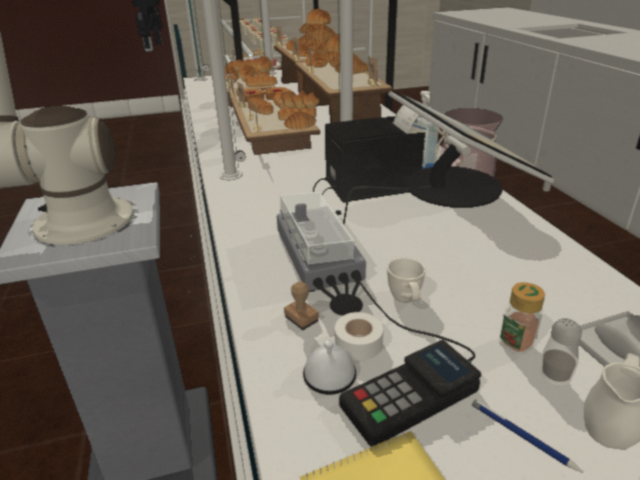

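The top view shows the box at about (280,254), with its tab at (278,266) and the lid nearly shut. The stamp (371,295), roll (413,259) and cup (368,197) are to its right. Two posts stand at the left, around (60,157) and (50,316).

```bash
cat > h.py <<'E'
import numpy as np
from plant import viewer
def ray(n,u,v):
    c=viewer.calibration(n);f=240/np.tan(np.radians(c["vertical_fov"]/2));T=c["cam_to_world"]
    return T[:3,3],T[:3,:3]@np.array([(u-c["cx"])/f,-(v-c["cy"])/f,-1])
def onz(n,u,v,z):
    o,d=ray(n,u,v);return o+d*(z-o[2])/d[2]
def proj(n,p):
    c=viewer.calibration(n);f=240/np.tan(np.radians(c["vertical_fov"]/2));T=c["cam_to_world"]
    q=T[:3,:3].T@(np.array(p)-T[:3,3]);return c["cx"]+f*q[0]/-q[2],c["cy"]-f*q[1]/-q[2]
def tri(u1,v1,u2,v2):
    a,d=ray("top",u1,v1);b,e=ray("side",u2,v2)
    s=np.linalg.lstsq(np.c_[d,-e],b-a,rcond=None)[0]
    return (a+d*s[0]+b+e*s[1])/2,np.linalg.norm(a+d*s[0]-b-e*s[1])
E
python3 - <<'E'
from h import *
import cv2
np.set_printoptions(precision=4,suppress=True)
a=cv2.imread("pics/top0.png")[210:300,205:350];b=cv2.imread("pics/side0.png")[180:300,260:380]
a=cv2.resize(a,None,fx=5,fy=5,interpolation=cv2.INTER_CUBIC);b=cv2.resize(b,None,fx=5,fy=5,interpolation=cv2.INTER_CUBIC)
cv2.imwrite("pics/ct.png",a);cv2.imwrite("pics/cs.png",b)
for n,u,v in[("postA",68,157),("postB",52,318),("stamp",371,297),("box",280,256),("cup",368,200),("roll",413,262)]: print(n,onz("top",u,v,0))
E
```

```text
postA [0.6358 0.1243 0.    ]
postB [0.3254 0.1293 0.    ]
stamp [ 0.3638 -0.4608  0.    ]
box [ 0.4406 -0.2914  0.    ]
cup [ 0.5485 -0.4586  0.    ]
roll [ 0.429  -0.5406  0.    ]
```

View pics/ct.png

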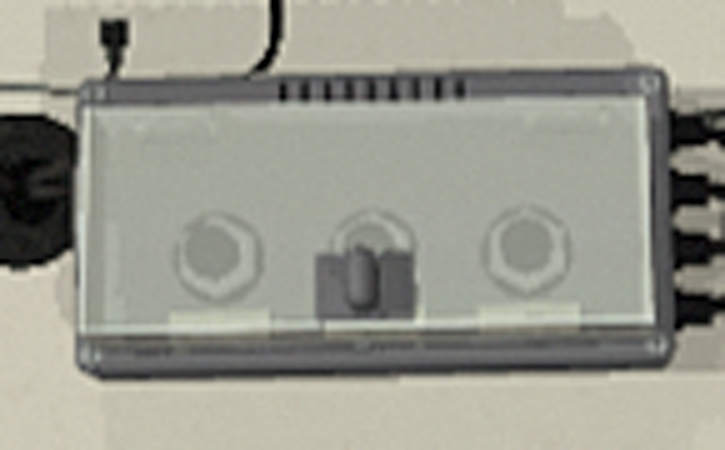

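View pics/cs.png

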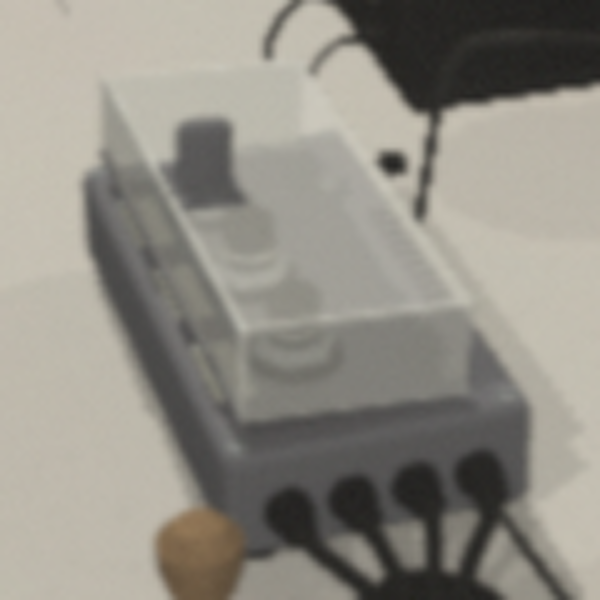

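```bash
python3 - <<'E'
from h import *
np.set_printoptions(precision=4,suppress=True)
t=lambda x,y:((x+.5)/5-.5+205,(y+.5)/5-.5+210)
s=lambda x,y:((x+.5)/5-.5+260,(y+.5)/5-.5+180)
sc=np.array([onz("top",*t(*p),.045) for p in[(98,92),(648,82),(92,357),(655,347)]]);print(sc,sc.mean(0))
yaw=np.arctan2(*(-(sc[1]-sc[0]+sc[3]-sc[2])[:2])); d=sc[0]-sc[1]+sc[2]-sc[3]; yaw=np.arctan2(-d[0],d[1]);print("yaw",yaw)
for z in(.045+.01,.045+.0275): print([onz("top",*t(*p),z)[:2] for p in[(212,252),(525,247)]])
print(tri(*t(363,278),*s(207,158)))
print("sidetop ctr",[onz("side",*s(*p),.045) for p in[(92,180),(525,400),(230,450)]])
c=sc.mean(0);R=np.array([[np.cos(yaw),-np.sin(yaw)],[np.sin(yaw),np.cos(yaw)]])
for th in(0,.1,.2,.3):
  x,z=-66*np.cos(th)-50*-np.sin(th)*1,0
  r=np.array([-.066,.050]);x=r[0]*np.cos(th)+r[1]*np.sin(th);z=-r[0]*np.sin(th)+r[1]*np.cos(th)
  p=np.r_[c[:2]+R@[.033+x,0],.046+z];u,v=proj("top",p);U,V=proj("side",p)
  print(th,p,(u-204.5)*5,(v-209.5)*5,(U-259.5)*5,(V-179.5)*5)
print(R)
E
```

```text
[[ 0.4857 -0.1931  0.045 ]
 [ 0.489  -0.3919  0.045 ]
 [ 0.3898 -0.1937  0.045 ]
 [ 0.3932 -0.3937  0.045 ]] [ 0.4394 -0.2931  0.045 ]
yaw 0.0170406693046217
[array([ 0.426 , -0.2369]), array([ 0.4277, -0.3476])]
[array([ 0.4238, -0.2393]), array([ 0.4254, -0.3479])]
(array([ 0.4105, -0.2936,  0.0986]), np.float64(0.0022784426277130706))
sidetop ctr [array([ 0.3844, -0.1974,  0.045 ]), array([ 0.4906, -0.3956,  0.045 ]), array([ 0.3898, -0.3938,  0.045 ])]
0 [ 0.4064 -0.2936  0.096 ] 363.4615991864061 294.7204318079315 199.82804220837693 166.35839252856215
0.1 [ 0.4117 -0.2936  0.1023] 361.9476611141687 276.76823592112413 213.75382586559084 147.87520978171116
0.2 [ 0.4177 -0.2935  0.1081] 360.53286886921796 256.98609906548455 229.48977648026442 130.48502224434444
0.3 [ 0.4241 -0.2933  0.1133] 359.236588319082 235.5904587293989 246.86412707730256 114.39358479787643
[[ 0.9999 -0.017 ]
 [ 0.017   0.9999]]
```

```bash
python3 - <<'E'
from h import *
import cv2
a=cv2.imread("pics/side0.png")[0:200,90:410]
cv2.imwrite("pics/cp.png",cv2.resize(a,None,fx=2.5,fy=2.5,interpolation=cv2.INTER_CUBIC))
for x,y in[(.325,.129),(.636,.124)]:
  print([(z,np.round(proj("side",(x,y,z)))) for z in(0,.2,.3,.4,.5,.6)],[(z,np.round(proj("top",(x,y,z)))) for z in(0,.1,.2,.3)])
print(proj("side",(.185,.597,.304)))
E
```

```text
[(0, array([230., 176.])), (0.2, array([220.,  97.])), (0.3, array([214.,  52.])), (0.4, array([208.,   2.])), (0.5, array([201., -52.])), (0.6, array([ 193., -113.]))] [(0, array([ 52., 318.])), (0.1, array([ 21., 317.])), (0.2, array([-18., 316.])), (0.3, array([-70., 315.]))]
[(0, array([348., 161.])), (0.2, array([348.,  85.])), (0.3, array([348.,  42.])), (0.4, array([349.,  -6.])), (0.5, array([349., -57.])), (0.6, array([ 349., -114.]))] [(0, array([ 68., 157.])), (0.1, array([ 41., 138.])), (0.2, array([  6., 115.])), (0.3, array([-38.,  85.]))]
(np.float64(150.55530759864922), np.float64(25.70415161912689))
```

View pics/cp.png

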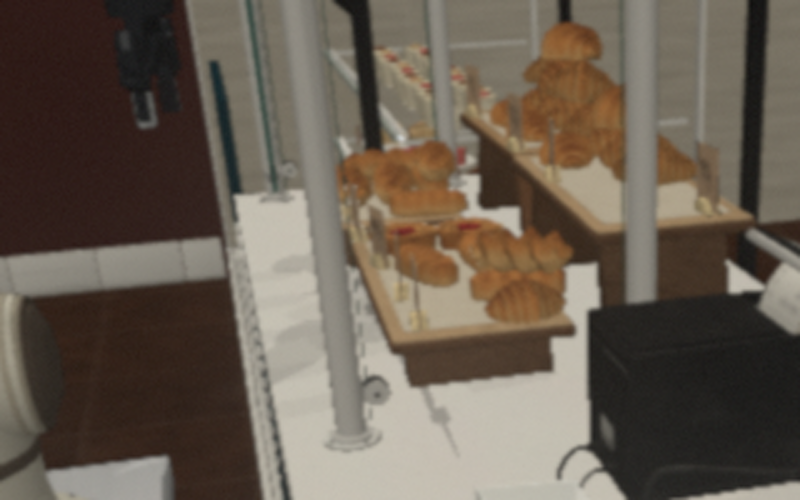

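{"method": "jog_arm", "body": {"plan": [[[0,0,-60,0,0,0,30],[0,0,-100,0,0,0,0],[0,0,-150,0,0,0,0],[0,0,-150,0,0,0,0]]]}}

```text
t: 0.6
eef_pos: [0.1849, 0.5977, 0.4587]
orientation: [-3.132, 0.001, -0.3]
contact_force: [0.0, -0.0, -0.3]
opening: 0.0121
grasp_force: 0.0
```

The crop shows both posts rising past 0.4 m, with a glass clamp on the near one at crop (375,390). I'll fold the arm in and pass on the robot's side of them.

{"method": "jog_arm", "body": {"plan": [[[18,57,-20,0,0,0,0],[36,115,-40,0,0,0,0],[53,172,-40,0,0,0,0],[71,229,-40,0,0,0,0],[75,240,-40,0,0,0,0]]]}}

```text
t: 1.23
eef_pos: [0.1852, 0.3422, 0.4942]
orientation: [-3.14, 0.001, -0.3]
contact_force: [0.6, 1.5, -0.4]
opening: 0.0
grasp_force: 0.0
```

```bash
python3 -c "
from plant import sensors
s=sensors.observe();print(s['t'],s['qpos'],s['eef_pos'],s['orientation'])"
```

```text
1.225 [ 1.49759940e+00 -1.19483875e-01 -1.24513185e-01 -3.52405664e-04
 -1.56395895e+00 -2.27141032e-01] [0.18524485 0.34223458 0.49419514] [-3.13991039e+00  7.50513070e-04 -3.00339417e-01]
```

{"method": "jog_arm", "body": {"plan": [[[18,57,-10,0,0,0,0],[36,115,-20,0,0,0,0],[53,172,-20,0,0,0,0],[71,229,-20,0,0,0,0],[71,229,-20,0,0,0,0]]]}}

```text
t: 1.85
eef_pos: [0.1853, 0.1033, 0.5143]
orientation: [-3.137, 0.0, -0.302]
contact_force: [-0.2, 0.8, -0.2]
opening: 0.0
grasp_force: 0.0
```

{"method": "jog_arm", "body": {"plan": [[[18,57,0,0,0,0,0],[36,115,0,0,0,0,0],[53,172,0,0,0,0,0],[71,229,0,0,0,0,0],[89,286,0,0,0,0,0]]]}}

```text
t: 2.48
eef_pos: [0.1913, -0.1165, 0.5139]
orientation: [-3.141, 0.001, -0.299]
contact_force: [0.8, 1.8, 0.4]
opening: 0.0005
grasp_force: 0.0
```

{"method": "jog_arm", "body": {"plan": [[[52,21,10,0,0,-0.1,20],[104,42,30,0,0,-0.2,40],[156,63,60,0,0,-0.317,40],[208,84,80,0,0,-0.317,40],[260,105,100,0,0,-0.317,40]]]}}

```text
t: 3.1
eef_pos: [0.4104, -0.2943, 0.4114]
orientation: [-3.14, 0.003, 0.017]
contact_force: [0.5, 0.9, 0.4]
opening: 0.0401
grasp_force: 0.0
```

{"method": "jog_arm", "body": {"plan": [[[0,0,60,0,0,0,40],[0,0,120,0,0,0,40],[0,0,160,0,0,0,40],[0,0,180,0,0,0,40],[0,0,180,0,0,0,40]]]}}

```text
t: 3.72
eef_pos: [0.4077, -0.2922, 0.2313]
orientation: [-3.139, 0.007, 0.017]
contact_force: [0.4, -0.5, 0.5]
opening: 0.0402
grasp_force: 0.0
```

```bash
python3 - <<'E'
from h import *
import cv2
from plant import sensors
s=sensors.observe();print(s['t'],s['eef_pos'],s['orientation'],s['opening'],s['contact_force'],s['qpos'])
t=viewer.grab_frame("top")[180:310,190:370,::-1];d=viewer.grab_frame("side")[60:300,220:400,::-1]
im=np.zeros((600,800,3),np.uint8);t=cv2.resize(t,None,fx=2.4,fy=2.4,interpolation=2);d=cv2.resize(d,None,fx=2,fy=2,interpolation=2)
im[:t.shape[0],:t.shape[1]]=t;im[:d.shape[0],432:432+360]=d;cv2.imwrite("pics/m1.png",im)
E
```

```text
3.725 [ 0.40773936 -0.29216724  0.23130804] [-3.13900362  0.00658704  0.0172652 ] 0.04019119450051956 [ 0.36378532 -0.51456253  0.45123225] [-2.97724538e-01  2.48075141e-01 -3.91452831e-01 -5.21912205e-04
 -9.38333471e-01  1.88608754e+00]
```

View pics/m1.png

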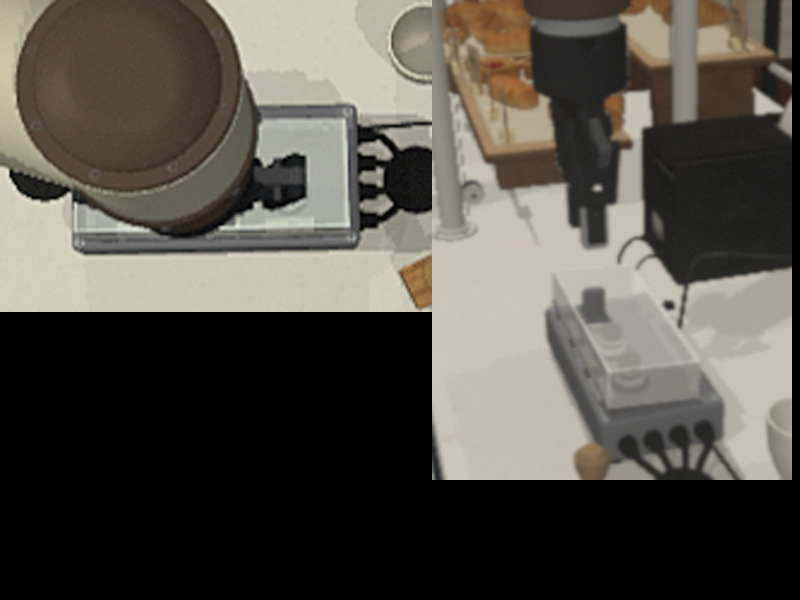

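The fingers sit over the tab at side-crop (593,300), and the camera above is blocked by the wrist. I'll descend and close gently.

{"method": "jog_arm", "body": {"plan": [[[1,1,30,0,0,0,40],[1,1,56,0,0,0,40],[1,1,66,0,0,0,30],[1,1,66,0,0,0,20],[1,1,66,0,0,0,16]]], "newtons": 20}}

```text
t: 4.45
eef_pos: [0.41, -0.2939, 0.1698]
orientation: [3.14, -0.002, 0.018]
contact_force: [0.2, -0.2, 0.5]
opening: 0.016
grasp_force: 0.0
```

{"method": "jog_arm", "body": {"plan": [[[0,0,0,0,0,0,14],[0,0,0,0,0,0,12.5]]], "newtons": 20}}

```text
t: 4.7
eef_pos: [0.4091, -0.2932, 0.169]
orientation: [-3.141, -0.001, 0.017]
contact_force: [-0.4, 2.4, 0.8]
opening: 0.013
grasp_force: 1.6
```

{"method": "jog_arm", "body": {"plan": [[[0,-1.5,1,0,0,0,14],[0,-1.5,3,0,0,0,12],[0,-1.5,3,0,0,0,10],[0,-1.5,3,0,0,0,8],[0,-1.5,3,0,0,0,6]]], "newtons": 20}}

```text
t: 5.32
eef_pos: [0.4089, -0.2919, 0.1652]
orientation: [-3.141, 0.001, 0.017]
contact_force: [0.4, 1.6, -2.2]
opening: 0.0095
grasp_force: 20.9
```

{"method": "jog_arm", "body": {"plan": [[[2.7,0,-3.1,0,0,0,6],[8.6,0,-8.9,0,0,0,6],[15.1,0,-14.1,0,0,0,6],[22.1,0,-18.6,0,0,0,6],[29.5,0,-22.3,0,0,0,6]]]}}

```text
t: 5.95
eef_pos: [0.4384, -0.2913, 0.1878]
orientation: [-3.141, 0.002, 0.017]
contact_force: [-1.6, 1.2, -6.7]
opening: 0.0094
grasp_force: 19.4
```

{"method": "jog_arm", "body": {"plan": [[[7.7,0,-3.0,0,0,0,6],[15.6,0,-5.2,0,0,0,6],[23.8,0,-6.7,0,0,0,6],[32.1,0,-7.3,0,0,0,6],[40.3,0,-7.1,0,0,0,6]]]}}

```text
t: 6.58
eef_pos: [0.4792, -0.2905, 0.1956]
orientation: [-3.141, 0.001, 0.017]
contact_force: [-3.1, 4.2, -1.2]
opening: 0.0094
grasp_force: 19.5
```

{"method": "jog_arm", "body": {"plan": [[[8.3,0,1.1,0,0,0,6],[16.3,0,3.0,0,0,0,6],[24.1,0,5.6,0,0,0,6],[31.7,0,9.1,0,0,0,6],[38.8,0,13.3,0,0,0,6]]]}}

```text
t: 7.2
eef_pos: [0.5198, -0.2897, 0.1837]
orientation: [3.141, -0.004, 0.018]
contact_force: [-1.2, 6.6, 4.0]
opening: 0.0096
grasp_force: 20.0
```

{"method": "jog_arm", "body": {"plan": [[[6.7,0,4.8,0,0,0,6],[10,0,7.5,0,0,0,6],[10,0,7.5,0,0,0,6]]]}}

```text
t: 7.58
eef_pos: [0.5308, -0.2894, 0.1762]
orientation: [3.14, -0.007, 0.018]
contact_force: [0.5, 7.3, 2.4]
opening: 0.0097
grasp_force: 20.0
```

```bash
python3 - <<'E'
from h import *
import cv2
from plant import sensors
s=sensors.observe();print(s['t'],s['eef_pos'],s['orientation'],s['opening'],s['contact_force'],s['grasp_force'])
t=viewer.grab_frame("top")[150:310,190:370,::-1];d=viewer.grab_frame("side")[80:300,230:410,::-1]
im=np.zeros((600,800,3),np.uint8);t=cv2.resize(t,None,fx=2,fy=2,interpolation=2);d=cv2.resize(d,None,fx=2.4,fy=2.4,interpolation=2)
im[:t.shape[0],:t.shape[1]]=t;im[:d.shape[0],362:362+432]=d;cv2.imwrite("pics/m2.png",im)
E
```

```text
7.575 [ 0.53077757 -0.28941315  0.17624283] [ 3.1403889  -0.00680349  0.01844345] 0.009724948266700595 [0.51556431 7.25580463 2.41294414] 20.02190798521042
```

View pics/m2.png

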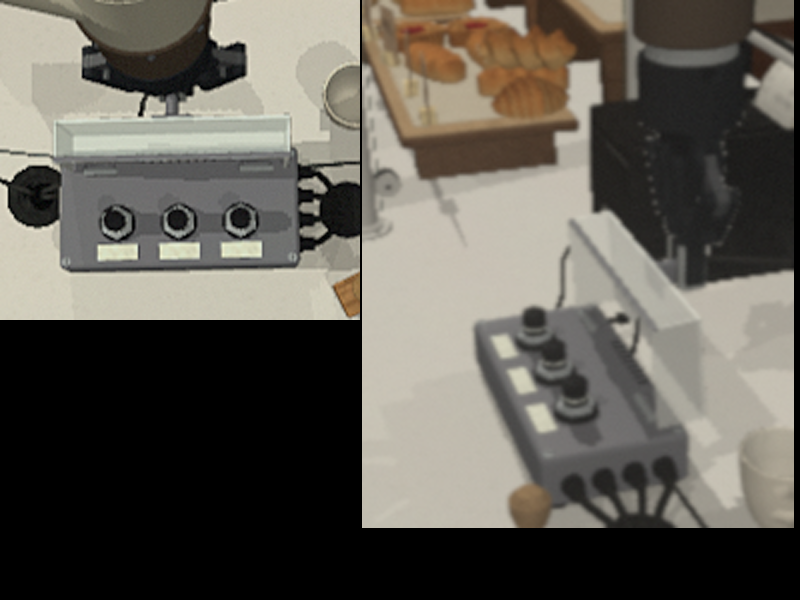

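Lid is up to about 1.6 rad. The caps are visible at mosaic (118,218), (178,218) and (240,217). I'll release, rise and measure them.

{"method": "jog_arm", "body": {"plan": [[[0,0,0,0,0,0,20],[0,0,0,0,0,0,30],[0,0,-30,0,0,0,30],[0,0,-70,0,0,0,20],[0,0,-80,0,0,0,0]]]}}

```text
t: 8.3
eef_pos: [0.5292, -0.2911, 0.2579]
orientation: [3.138, -0.007, 0.017]
contact_force: [0.1, 0.2, -0.6]
opening: 0.0028
grasp_force: 0.0
```

```bash
python3 - <<'E'
from h import *
import cv2
from plant import sensors
np.set_printoptions(precision=4,suppress=True)
s=sensors.observe();print(s['t'],s['eef_pos'],s['orientation'],s['contact_force'])
t=viewer.grab_frame("top");d=viewer.grab_frame("side")
cv2.imwrite("pics/t2.png",t[:,:,::-1]);cv2.imwrite("pics/s2.png",d[:,:,::-1])
g=cv2.cvtColor(t,cv2.COLOR_RGB2GRAY)
P=[(249,259),(279,259),(310,258.5)]
for u,v in P:
  w=g[int(v)-9:int(v)+10,int(u)-9:int(u)+10]; m=(w<55).astype(np.uint8)
  n,l,st,c=cv2.connectedComponentsWithStats(m)
  k=l[9,9]; cc=c[k]+[int(u)-9,int(v)-9]; print(st[k],cc,onz("top",*cc,.0725))
print(w)
# predicted
c=np.array([.4395,-.2935]);R=np.array([[.99985,-.017],[.017,.99985]])
for k in(55,0,-55): 
  p=c+R@[-14e-3,k*1e-3];print(p,proj("top",[*p,.0725]),proj("side",[*p,.0725]))
E
```

```text
8.3 [ 0.5292 -0.2911  0.2579] [ 3.1382 -0.0072  0.0173] [ 0.1252  0.1515 -0.6189]
[ 2  3 11 13 93] [246.5161 259.6129] [ 0.4245 -0.2385  0.0725]
[ 4  5 10 10 83] [278.3253 259.3855] [ 0.4248 -0.2936  0.0725]
[ 4  5 10 10 82] [309.7683 258.5244] [ 0.4263 -0.3481  0.0725]
[[101 101 105 101 102 104 103 102 106 115 112 115 111 113 112 110 112 112
  112]
 [ 99 103 100 103 103 105 104 103  92  99 102 120 119 115 115 114 112 110
  111]
 [102 101 103 102 102  86  87  66  66  88  57  83  87  96 113 118 113 110
  113]
 [100 103 107 104  80  33  38  59 101 108  84  57  14  44  84 109 118 115
  112]
 [102 104 100  70  32  55  73  84  92  85  98  80  79  54  24  72  99 108
  117]
 [104 100  70  59 110  99  74  51   7  20  32  43  89  96  70  25  57  95
  104]
 [108  85  70 127 136  74  12  17  23  19  20  12  28  85 125  89  81  77
   90]
 [ 94  67 120 151  74  12  18  27  24  20  24  22  17  49 110 119 100  45
   98]
 [ 56  50 134 143  37  14  20  26  29  24  25  23  22  32  86 122  76  25
   80]
 [ 47  52 135 141  31  18  28  26  21  23  25  28  19  31  80 124  82  12
   62]
 [ 36  51 135 145  
[... 449 characters left out ...]
96  95  60
   95]
 [ 86  60  48  87 134 155 171 165 169 139 167 145 138 109  86  23  28  84
   92]
 [103 107  84   6  25  98 130 150 164 161 164 161  99  61  16  27  70  97
  104]
 [115 117 114  80  32   4  37  89 129 152 116 114   7  14  42  74  92  93
  117]]
[ 0.4246 -0.2387] (np.float64(246.68104711269646), np.float64(259.55565141587715)) (np.float64(302.52990974399614), np.float64(209.34417939787147))
[ 0.4255 -0.2937] (np.float64(278.3829898309607), np.float64(258.98905200861833)) (np.float64(310.52719956470736), np.float64(222.8725874030509))
[ 0.4264 -0.3487] (np.float64(310.1067468283242), np.float64(258.42206272122775)) (np.float64(319.3921334113294), np.float64(237.8687229320446))
```

{"method": "jog_arm", "body": {"plan": [[[-52,0.5,0,0,0,0,0],[-103.5,1,0,0,0,0,0],[-103.5,1,50,0,0,0,0],[-103.5,1,95,0,0,0,0],[-103.5,1,103,0,0,0,0]]]}}

```text
t: 9.02
eef_pos: [0.4218, -0.2923, 0.1476]
orientation: [-3.139, 0.008, 0.016]
contact_force: [0.0, 0.1, 0.5]
opening: -0.0003
grasp_force: 0.0
```

{"method": "jog_arm", "body": {"plan": [[[0,0,0,0,0,0,0],[0,0,2,0,0,0,0],[0,0,2,0,0,0,0]]]}}

```text
t: 9.4
eef_pos: [0.4249, -0.293, 0.1503]
orientation: [3.141, -0.002, 0.017]
contact_force: [0.2, -0.9, 0.4]
opening: -0.0
grasp_force: 0.0
```

{"method": "jog_arm", "body": {"plan": [[[0,0,1,0,0,0,0],[0,0,2,0,0,0,0],[0,0,2,0,0,0,0]]]}}

```text
t: 9.78
eef_pos: [0.4242, -0.2928, 0.1472]
orientation: [-3.142, -0.0, 0.017]
contact_force: [0.0, -1.2, 0.1]
opening: 0.0001
grasp_force: 0.0
```

{"method": "jog_arm", "body": {"plan": [[[0,0,1,0,0,0,0],[0,0,1,0,0,0,0]]]}}

```text
t: 10.02
eef_pos: [0.4241, -0.2928, 0.146]
orientation: [-3.141, 0.0, 0.017]
contact_force: [0.2, 0.0, -0.7]
opening: 0.0
grasp_force: 0.0
```

{"method": "jog_arm", "body": {"plan": [[[0,0,1,0,0,0,0],[0,0,1,0,0,0,0]]]}}

```text
t: 10.28
eef_pos: [0.4241, -0.2928, 0.145]
orientation: [-3.141, 0.0, 0.017]
contact_force: [0.1, -0.3, 0.7]
opening: 0.0001
grasp_force: 0.0
```

{"method": "jog_arm", "body": {"plan": [[[0,0,1,0,0,0,0],[0,0,1,0,0,0,0]]]}}

```text
t: 10.52
eef_pos: [0.4243, -0.2929, 0.1443]
orientation: [3.141, -0.0, 0.017]
contact_force: [-0.4, 0.4, 1.7]
opening: -0.0002
grasp_force: 0.8
```

{"method": "jog_arm", "body": {"plan": [[[0,0,1,0,0,0,0],[0,0,1,0,0,0,0]]]}}

```text
t: 10.78
eef_pos: [0.4243, -0.2929, 0.1432]
orientation: [3.141, -0.0, 0.017]
contact_force: [-0.4, 0.1, 1.8]
opening: -0.0001
grasp_force: 0.9
```

{"method": "jog_arm", "body": {"plan": [[[0,0,1,0,0,0,0],[0,0,1,0,0,0,0]]]}}

```text
t: 11.02
eef_pos: [0.4243, -0.2929, 0.1422]
orientation: [3.141, -0.0, 0.017]
contact_force: [-0.6, 0.1, 2.7]
opening: -0.0001
grasp_force: 1.0
```

{"method": "jog_arm", "body": {"plan": [[[0,0,1,0,0,0,0],[0,0,1,0,0,0,0]]]}}

```text
t: 11.28
eef_pos: [0.4243, -0.2929, 0.1411]
orientation: [3.141, -0.0, 0.017]
contact_force: [0.4, -0.3, 2.0]
opening: 0.0001
grasp_force: 1.1
```

{"method": "jog_arm", "body": {"plan": [[[0,0,-13,0,0,0,0],[0.5,-27,-13,0,0,0,0],[1,-54,-13,0,0,0,0],[1,-54,-12,0,0,0,0],[1,-54,-9,0,0,0,0]]]}}

```text
t: 11.9
eef_pos: [0.4246, -0.2391, 0.1506]
orientation: [3.141, -0.001, 0.018]
contact_force: [0.1, 0.2, -0.6]
opening: 0.0003
grasp_force: 0.0
```

{"method": "jog_arm", "body": {"plan": [[[0,0,1,0,0,0,0],[0,0,1,0,0,0,0]]]}}

```text
t: 12.15
eef_pos: [0.4241, -0.2393, 0.1489]
orientation: [-3.141, 0.001, 0.016]
contact_force: [0.6, 0.1, 1.1]
opening: 0.0001
grasp_force: 0.0
```

{"method": "jog_arm", "body": {"plan": [[[0,0,1,0,0,0,0],[0,0,1,0,0,0,0]]]}}

```text
t: 12.4
eef_pos: [0.4242, -0.239, 0.148]
orientation: [-3.142, 0.0, 0.017]
contact_force: [0.9, -0.1, -0.5]
opening: 0.0001
grasp_force: 0.0
```

{"method": "jog_arm", "body": {"plan": [[[0,0,1,0,0,0,0],[0,0,1,0,0,0,0]]]}}

```text
t: 12.65
eef_pos: [0.4242, -0.2388, 0.1471]
orientation: [-3.142, 0.0, 0.017]
contact_force: [-0.9, -0.3, -0.6]
opening: -0.0001
grasp_force: 0.0
```

{"method": "jog_arm", "body": {"plan": [[[0,0,1,0,0,0,0],[0,0,1,0,0,0,0]]]}}

```text
t: 12.9
eef_pos: [0.4242, -0.2388, 0.1461]
orientation: [-3.142, 0.0, 0.017]
contact_force: [0.6, -0.4, -0.3]
opening: -0.0002
grasp_force: 0.0
```

{"method": "jog_arm", "body": {"plan": [[[0,0,1,0,0,0,0],[0,0,1,0,0,0,0]]]}}

```text
t: 13.15
eef_pos: [0.4242, -0.2388, 0.1451]
orientation: [-3.142, 0.0, 0.017]
contact_force: [-0.1, -0.2, 0.5]
opening: 0.0001
grasp_force: 0.0
```

{"method": "jog_arm", "body": {"plan": [[[0,0,1,0,0,0,0],[0,0,1,0,0,0,0]]]}}

```text
t: 13.4
eef_pos: [0.4243, -0.2389, 0.1444]
orientation: [3.141, -0.0, 0.017]
contact_force: [-0.2, 1.1, 3.4]
opening: -0.0
grasp_force: 1.6
```

{"method": "jog_arm", "body": {"plan": [[[0,0,1,0,0,0,0],[0,0,1,0,0,0,0]]]}}

```text
t: 13.65
eef_pos: [0.4243, -0.2389, 0.1434]
orientation: [3.141, -0.0, 0.017]
contact_force: [-0.2, 1.8, 5.2]
opening: 0.0003
grasp_force: 2.5
```

Force is rising (3.4 to 5.2 N), so the left button is the sound one.

{"method": "jog_arm", "body": {"plan": [[[0,0,1,0,0,0,0],[0,0,2,0,0,0,0],[0,0,3,0,0,0,0],[0,0,4,0,0,0,0],[0,0,4,0,0,0,0]]]}}

```text
t: 14.28
eef_pos: [0.4243, -0.2389, 0.1393]
orientation: [3.141, -0.0, 0.017]
contact_force: [-0.9, 0.8, 5.2]
opening: -0.0001
grasp_force: 2.4
```

{"method": "jog_arm", "body": {"plan": [[[0,0,1,0,0,0,0],[0,0,1,0,0,0,0]]]}}

```text
t: 14.52
eef_pos: [0.4243, -0.2389, 0.1379]
orientation: [-3.142, -0.0, 0.017]
contact_force: [-1.1, -0.9, 1.2]
opening: 0.0001
grasp_force: 1.0
```

{"method": "jog_arm", "body": {"plan": [[[0,0,1,0,0,0,0],[0,0,1,0,0,0,0]]]}}

```text
t: 14.78
eef_pos: [0.4241, -0.2388, 0.1367]
orientation: [-3.141, 0.001, 0.017]
contact_force: [0.3, -0.1, 0.1]
opening: 0.0
grasp_force: 0.0
```

{"method": "jog_arm", "body": {"plan": [[[0,0,-15,0,0,0,0],[0,0,-70,0,0,0,0],[0,0,-121,0,0,0,10],[40,20,-121,0,0,0,30],[80,40,-121,0,0,0,30]]]}}

```text
t: 15.4
eef_pos: [0.5059, -0.2778, 0.2595]
orientation: [3.141, -0.003, 0.017]
contact_force: [0.2, 0.4, 0.2]
opening: 0.0298
grasp_force: 0.0
```

```bash
python3 - <<'E'
from h import *
import cv2
from plant import sensors
t=viewer.grab_frame("top")[200:310,200:350,::-1];d=viewer.grab_frame("side")[150:300,250:400,::-1]
im=np.zeros((450,800,3),np.uint8);t=cv2.resize(t,None,fx=2.6,fy=2.6,interpolation=2);d=cv2.resize(d,None,fx=2.7,fy=2.7,interpolation=2)
im[:t.shape[0],:t.shape[1]]=t;im[:d.shape[0],391:391+405]=d;cv2.imwrite("pics/m3.png",im)
print(sensors.observe()['eef_pos'])
E
```

```text
[ 0.50800354 -0.27874915  0.25717093]
```

View pics/m3.png

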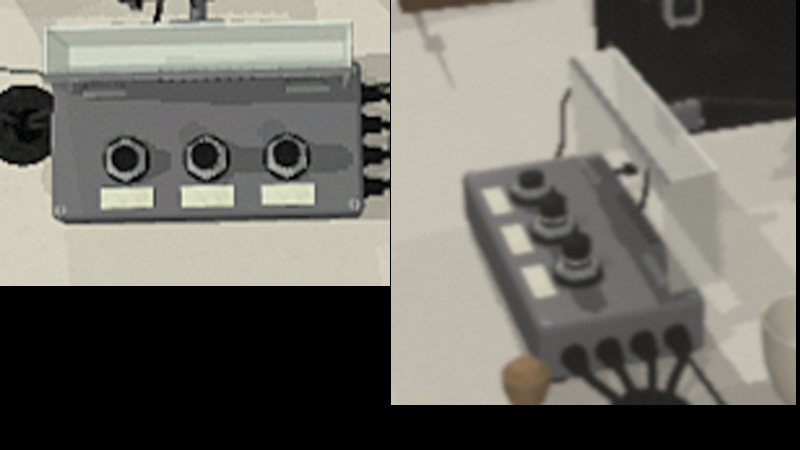

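The left cap is in at mosaic (125,157) and the other two still stand out. Regripping the tab.

{"method": "jog_arm", "body": {"plan": [[[23,11,0,0,0,0,30],[23,11,40,0,0,0,30],[23,11,70,0,0,0,30],[23,11,81,0,0,0,24],[23,11,81,0,0,0,18]]], "newtons": 20}}

```text
t: 16.12
eef_pos: [0.5279, -0.288, 0.1768]
orientation: [-3.141, 0.001, 0.017]
contact_force: [1.0, -0.5, 0.6]
opening: 0.018
grasp_force: 0.0
```

{"method": "jog_arm", "body": {"plan": [[[0,0,0,0,0,0,14],[0,0,0,0,0,0,12]]]}}

```text
t: 16.38
eef_pos: [0.5288, -0.2883, 0.1786]
orientation: [3.141, -0.003, 0.017]
contact_force: [-0.1, 0.3, -0.2]
opening: 0.0121
grasp_force: 0.2
```

{"method": "jog_arm", "body": {"plan": [[[2,0,2,0,0,0,12],[2,0,2,0,0,0,10],[2,0,2,0,0,0,8],[2,0,2,0,0,0,6]]], "newtons": 20}}

```text
t: 16.88
eef_pos: [0.5308, -0.2891, 0.176]
orientation: [3.14, -0.002, 0.018]
contact_force: [-0.4, -5.0, 1.3]
opening: 0.0093
grasp_force: 21.4
```

{"method": "jog_arm", "body": {"plan": [[[-6.6,0,-5.4,0,0,0,6],[-13.7,0,-10.1,0,0,0,6],[-21.2,0,-14.1,0,0,0,6],[-29.0,0,-17.3,0,0,0,6],[-37.2,0,-19.7,0,0,0,6]]]}}

```text
t: 17.5
eef_pos: [0.4932, -0.2898, 0.1943]
orientation: [3.14, -0.002, 0.017]
contact_force: [1.9, -8.8, -7.0]
opening: 0.0092
grasp_force: 19.6
```

{"method": "jog_arm", "body": {"plan": [[[-8.3,0,-1.6,0,0,0,6],[-16.8,0,-2.3,0,0,0,6],[-25.3,0,-2.2,0,0,0,6],[-33.7,0,-1.3,0,0,0,6],[-42,0,0.5,0,0,0,6]]]}}

```text
t: 18.12
eef_pos: [0.453, -0.2906, 0.1953]
orientation: [3.138, -0.006, 0.018]
contact_force: [3.4, -5.3, -1.7]
opening: 0.0096
grasp_force: 19.9
```

{"method": "jog_arm", "body": {"plan": [[[-8.1,0.5,2.6,0,0,0,6],[-15.9,1,6,0,0,0,6],[-23.3,1,10.2,0,0,0,6],[-30.2,1,15,0,0,0,6],[-36.6,1,20.6,0,0,0,6]]]}}

```text
t: 18.75
eef_pos: [0.4138, -0.2915, 0.1744]
orientation: [3.14, -0.0, 0.018]
contact_force: [-1.2, -4.5, 5.3]
opening: 0.0097
grasp_force: 21.8
```

{"method": "jog_arm", "body": {"plan": [[[-3,0,3,0,0,0,6],[-5.9,0,6.2,0,0,0,6],[-5.9,0,6.2,0,0,0,6]]]}}

```text
t: 19.12
eef_pos: [0.4072, -0.2917, 0.1676]
orientation: [3.141, 0.002, 0.017]
contact_force: [-1.7, -6.0, 3.3]
opening: 0.0091
grasp_force: 21.8
```

{"method": "jog_arm", "body": {"plan": [[[-1,0,2,0,0,0,6],[-2,0,3,0,0,0,6],[-2,0,4,0,0,0,6]]]}}

```text
t: 19.5
eef_pos: [0.4044, -0.2917, 0.1639]
orientation: [3.141, 0.004, 0.017]
contact_force: [-4.1, -5.9, 7.8]
opening: 0.0095
grasp_force: 22.7
```

{"method": "jog_arm", "body": {"plan": [[[-0.5,0,1,0,0,0,6],[-1,0,2,0,0,0,6],[-1,0,2,0,0,0,6]]]}}

```text
t: 19.88
eef_pos: [0.4042, -0.2918, 0.1636]
orientation: [3.14, 0.002, 0.018]
contact_force: [-5.9, -3.9, 17.6]
opening: 0.0096
grasp_force: 23.9
```

The force jumped to 17.6 N with almost no further motion, so the lid is seated. Easing off, releasing and retreating.

{"method": "jog_arm", "body": {"plan": [[[0.5,0,-2,0,0,0,7],[0.5,0,-2,0,0,0,14],[0.5,0,-2,0,0,0,22],[0.5,0,-2,0,0,0,30],[0.5,0,-30,0,0,0,30]]]}}

```text
t: 20.5
eef_pos: [0.4045, -0.2903, 0.1896]
orientation: [-3.139, 0.006, 0.017]
contact_force: [0.4, 0.5, 0.1]
opening: 0.0297
grasp_force: 0.0
```

{"method": "jog_arm", "body": {"plan": [[[0,0,-50,0,0,0,30],[0,0,-100,0,0,0,30],[-60,0,-120,0,0,0,30],[-120,0,-120,0,0,0,30],[-120,0,-120,0,0,0,30]]]}}

```text
t: 21.12
eef_pos: [0.2824, -0.2923, 0.3116]
orientation: [-3.141, -0.0, 0.015]
contact_force: [0.7, -0.2, -0.1]
opening: 0.0302
grasp_force: 0.0
```

```bash
python3 - <<'E'
from h import *
import cv2
t=viewer.grab_frame("top")[:,:,::-1];d=viewer.grab_frame("side")[:,:,::-1]
im=np.zeros((600,800,3),np.uint8)
a=cv2.resize(t[180:310,200:440],None,fx=1.65,fy=1.65,interpolation=2);b=cv2.resize(d[180:300,260:380],None,fx=3.3,fy=3.3,interpolation=2)
im[:a.shape[0],:a.shape[1]]=a;im[:b.shape[0],400:400+b.shape[1]]=b
c=cv2.resize(t[210:300,205:350],None,fx=2.7,fy=2.7,interpolation=2);im[300:300+c.shape[0],:c.shape[1]]=c
cv2.imwrite("pics/m4.png",im)
E
```

```text
(no output)
```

View pics/m4.png

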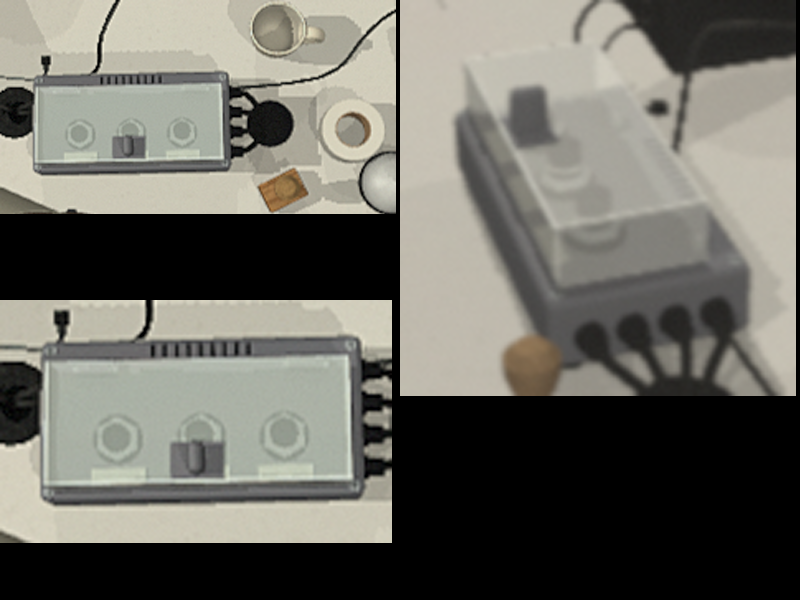

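The lid is shut: the tab is at mosaic (197,458), which fits an angle near 0. The bystanders are where they were. Handing in.

```bash
python3 -c "
from plant import ctrl
print(ctrl.close_job())"
```

```text
the job is handed in; nothing more can be done
None
```

I've handed in the job: the left button was the sound one and is snapped in, the lid is shut, and nothing round the box appeared to move; the middle button tested soft and was let out, the right one was never touched, and the judge's verdict was not shown.

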